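# Unlock the food cart's water filler with the T-key

## Robot

A 6-joint arm with a two-finger parallel gripper is mounted at the origin on the work surface. World frame = base frame: x ahead of the robot, y to its left, z up, the work surface at z = 0. Lengths are in m, angles in degrees, forces in N, time in s.
With the tool pointing down it reaches from about 0.275 to 0.75 m from the base axis. Payload 10.2 kg.
Tool frame: the origin (TCP) lies at the very end of the fingers, on their centre line; the grasp point (between the pads) lies 19 mm behind it (env.grip_point_offset is the distance from the TCP to the grasp point, in m); z points along the fingers, y is the line along which they close (so a half turn about z gives the same grasp; the last joint's range is limited). The gripper opens to 88 mm and grips with 3 to 60 N. Pads are 18 mm wide; open, the fingers measure 123 mm over their backs; the gripper's body (75 mm by 187 mm) begins 45 mm behind the grasp point.
Start: joints at [-80.81, 17.928, 85.812, -0, 76.261, -12.8], TCP at [0.197, -0.487, 0.208] pointing down, gripper open.
Joint ranges: [-168.41, 168.41], [-55.51, 124.54], [10.69, 146.95], [-70.63, 250.63], [1, 178], [-165.06, 165.06]. Speed limits (degrees/s): [136.94, 136.94, 172.46, 180, 180, 180].

## Interface

Orientations are given as [roll, pitch, yaw] about the fixed x, y, z axes, in that order (R = Rz(yaw) Ry(pitch) Rx(roll)).
In Python, from bench import env gives the robot as it stands.
- The arm moves only by the shell command python3 -m crank 'ROWS' [FORCE]. ROWS is a JSON object of lists of equal length, an entry for each row: "dp": the shift along the world's x, y, z in m, a list of three; "turn": the turn about the world's z in rad; "jaw": the opening, from 0 (shut) to 1 (fully open). A call has 1 to 10 rows; each row is the pose to reach, as a shift and turn from the pose commanded when the call began; what a row does not reach only later rows make up. A row lasts 1/8 s, in which the tool goes at most 62.5 mm and 10.7 degrees, less where a joint would pass 70% of its speed; a pose out of reach is approached as far as the arm can. A call with a gripper value outside its range is refused whole. The fingers move at their own pace and stop on an object; FORCE is the grip in N (left out, the last holds). Time passes only in rows, so rows that repeat a pose let the fingers close. It gives the time, the measured TCP pose, the force, the opening and the grip force at its end, in the units of the state.
- env.get_state(): the state, without advancing time (a new reading comes with each control period).
- env.capture(name): name is "side" or "top" or "wrist"; returns (picture, depth): 480x640x3 uint8, red, green, blue; 480x640 float32, m along the optical axis (not along the pixel's ray), 0 where there is no reading.
- env.camera_info(name): a dict with "fov_y" (degrees; the focal length in pixels is half the picture's height over the tangent of half this angle, whatever the lens; pixels are square), "cx", "cy" (the principal point, pixels), "R" (3x3) and "t" (3): a world point X has camera coordinates R X + t; the wrist camera has in their place "mount" (4x4, takes a point from camera to tool coordinates, whose origin is the TCP and whose axes are the flange's). Camera axes: x right, y down, z forward; pixel columns grow to the right and rows downward; lengths in m; the calibration is good to about 2 mm. A picture is of the moment at which its call begins: read the wrist's pose just before it. camera_info takes no time and is no camera call.
- env.job_done(): hands the job in; it is judged then, once.
The state is a dict: "t": time; "joint_positions": joint angles; "qvel": joint speeds; "effort": joint torques, N m; "tcp_pos": TCP position; "tool_rot": TCP orientation; "contact_force": force on the tool from outside, world axes, zero at the start; "ft_torque": the same for the moment, N m; "finger_gap": opening from 0.0 (shut) to 1.0 (fully open); "finger_force": force on a finger pad.
Only numpy, scipy, OpenCV 4.12 (cv2) and the standard library are available. Lean on these libraries where they do the work, as an engineer would, in place of code of your own. Each camera call takes 0.05 s, during which the arm holds its last target. There are 200 camera calls.

## Task

Unlock the water filler on the food cart's counter: take the T-handled key out of its wooden stand, seat it upright in the hexagonal socket of the filler cap, and turn the cap a full quarter turn anticlockwise (seen from above) with it. Let go and leave the key standing in the cap; leave the wooden masher in its own stand.

Things in the scene. Friction and masses are not known exactly. Their poses are not given: they have to be found in the camera images.
- key: Loose steel T-key, 0.3 kg, flange on the rim of its round wooden stand (54 high); lifts straight out. Origin: tip of the shank, starts 16 mm over the counter; z up. Hex shank 38 mm long tapers from 44.6 across flats to 20 at the tip, corners at 0, 60, 120.. deg from x; flange 70 dia, 6 thick; neck 18 dia; T-bar 100 long (x), 16 wide (y), 18 high, its centre 95 over the tip.
- cap_socket (a point): Mouth centre of the hex socket in the filler cap, 58 mm over the counter, z up, turns with the cap; corners at 0, 60, 120.. deg from x. 44 mm across flats, tapering to 22 at its floor, 34 deep, so it centres the key; 5 deg play. Seated, the key's tip is on the floor. Cap: aluminium hexagon 75 across on a fixed round neck. The all-round fitting near it is a drain well, not used.
- cap (a joint): Turn of the filler cap in rad, positive anticlockwise seen from above; starts between 0 and 0.1 (locked), a quarter turn unlocks it, hard stop at 1.75 (100 degrees). Stiff (friction 0.25 N m), stays where it is left; no spring.
- masher: Wooden masher with a 44 mm ball knob on top instead of a bar, in a stand like the key's (84 mm across, 54 high). Origin: centre of its lower end, 16 mm over the counter; its top is 126 mm over the counter. Leave it there.

How it is judged (in metres and radians):
On the way, in this order (a step that is already met when the one before it is completed fails the run):
1. the key is seated upright in the cap's socket (horizontal distance between key and cap_socket below 0.012 m and z of key in the frame of cap_socket below -0.022 m and angle between key's own z axis and vertical below 0.2 rad), for 0.1 s.
2. the cap is turned a quarter turn with the key in it (value of joint cap above 1.31 rad and horizontal distance between key and cap_socket below 0.012 m and z of key in the frame of cap_socket below -0.022 m), for 0.1 s.
At the end, for the whole second after the job is handed in: The cap stands at least 75 degrees (1.31 rad) anticlockwise of its locked position; the key stands released and at rest in its socket, its tip within 12 mm of the socket's axis and at least 22 mm below the socket's mouth, upright within 11 degrees (all of step 2 and angle between key's own z axis and vertical below 0.2 rad and linear speed of key below 0.03 m/s); the robot touches nothing.
It fails at once if the masher is moved more than 30 mm (distance of masher from where it was at the start of the episode above 0.03 m).
It also fails if it takes over 45 s, if anything falls off the work surface, if the arm or the gripper's body presses on something with over 40 N, if the wrist force passes 120 N, or if a joint passes its speed limit or range.

## Working session

There is one attempt and no reset: what is moved stays moved. The work goes in short steps, Python scripts to look and compute and a shell command to move; the robot and the scene stay as the last step left them, time stands still between calls to the robot, and variables do not carry over. Pictures are saved under pics/ and viewed, at most 10 in all, crops included, and the job is handed in when it is done.

```bash
mkdir -p pics; ls
cat > h.py <<'E'
import numpy as np, cv2
from bench import env
def cam(name):
    i=env.camera_info(name); f=240/np.tan(np.radians(i['fov_y'])/2)
    if 'R' in i: R=np.array(i['R']);t=np.array(i['t'])
    else:
        from scipy.spatial.transform import Rotation as Ro
        s=env.get_state(); M=np.array(i['mount']); T=np.eye(4)
        T[:3,:3]=Ro.from_euler('xyz',s['tool_rot'],degrees=True).as_matrix(); T[:3,3]=s['tcp_pos']
        C=np.linalg.inv(T@M); R=C[:3,:3]; t=C[:3,3]
    return f,i['cx'],i['cy'],R,t
def onplane(c,u,v,z):
    f,cx,cy,R,t=c; o=-R.T@t; d=R.T@np.array([(u-cx)/f,(v-cy)/f,1]); return o+d*(z-o[2])/d[2]
def cloud(c,D):
    f,cx,cy,R,t=c; v,u=np.mgrid[:480,:640]
    P=np.stack([(u-cx)/f*D,(v-cy)/f*D,D],-1); return (P-t)@R
E
python3 - <<'E'
from h import *
print(env.get_state())
for n in ("top","side"):
    c=cam(n); im,D=env.capture(n); cv2.imwrite(f"pics/{n}1.png",im[:,:,::-1]); np.savez(f"{n}1.npz",im=im,D=D)
    print(n,c, (D>0).mean())
E
```

```text
pics
{'t': 0.0, 'joint_positions': array([-8.08105741e+01,  1.79606983e+01,  8.58550790e+01, -3.69903301e-04,
        7.62607897e+01, -1.27999222e+01]), 'qvel': array([ 0.06119765,  0.05700093,  0.00079413, -0.0943726 , -0.04158964,
        0.03467094]), 'effort': array([ 1.22629121e-03, -4.02210975e+01, -2.52268320e+01,  6.94721541e-02,
        3.53604590e-02, -9.60870398e-05]), 'tcp_pos': array([ 0.19651659, -0.48651642,  0.20774287]), 'tool_rot': array([-1.79925256e+02, -1.66129250e-02,  2.19894253e+01]), 'contact_force': array([ 0.73029585, -0.19785102, -0.97620894]), 'ft_torque': array([-0.01330086, -0.07359335,  0.05229964]), 'finger_force': 0.0, 'finger_gap': 1.0067769131436548}
top (np.float64(493.98663813940306), 317.4532495642546, 238.5904520567372, array([[ 0.01155638, -0.99865681,  0.05050765],
       [-0.99080974, -0.01824406, -0.13402694],
       [ 0.13476838, -0.04849461, -0.98968973]]), array([-0.02446176,  0.55534415,  0.80515309])) 0.99615234375
side (np.float64(480.4657929003553), 319.6290053864658, 236.7118352526065, array([[ 0.95407309, -0.29956641,  0.00212428],
       [-0.17426083, -0.560734  , -0.80945077],
       [ 0.24367541,  0.77190502, -0.58718391]]), array([-0.5227757 ,  0.16779823,  0.66365536])) 0.99619140625
```

View pics/top1.png

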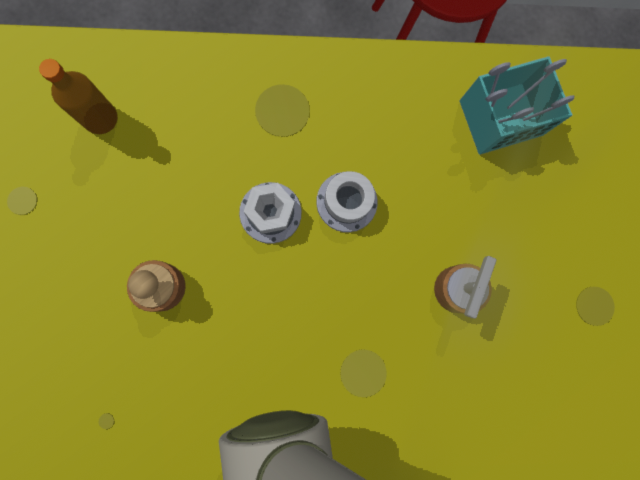

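View pics/side1.png

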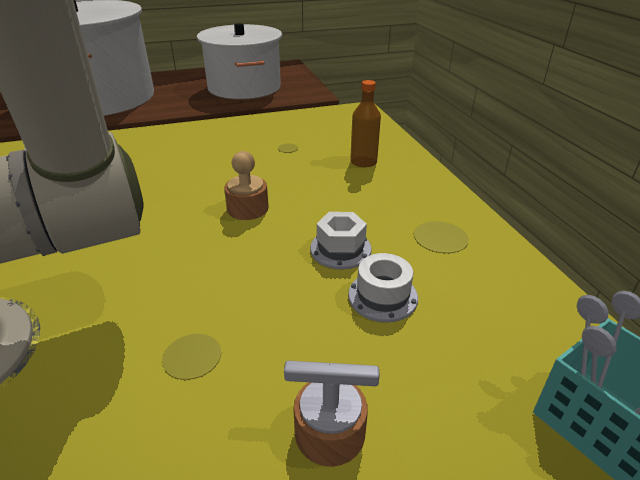

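The top view shows the T-key with its bar centred near (481,287), the hex filler cap at (269,209), the round drain at (349,197) and the masher at (155,286). The side view agrees. Next I measure the bar and the cap's hexagon.

```bash
cat > meas.py <<'E'
from h import *
def bar(P,near,zlo=.105,zhi=.13,r=.07):
    m=(P[...,2]>zlo)&(P[...,2]<zhi)&(np.hypot(P[...,0]-near[0],P[...,1]-near[1])<r)
    xy=P[m][:,:2].astype(np.float32); (c,s,a)=cv2.minAreaRect(xy); b=cv2.boxPoints((c,s,a)); e=[b[1]-b[0],b[2]-b[1]]; e=max(e,key=np.linalg.norm)
    return np.array(c),s,np.degrees(np.arctan2(e[1],e[0]))%180,np.median(P[m][:,2]),m.sum()
def hexa(P,near,zlo,zhi,r=.06):
    m=(P[...,2]>zlo)&(P[...,2]<zhi)&(np.hypot(P[...,0]-near[0],P[...,1]-near[1])<r)
    xy=P[m][:,:2].astype(np.float32); h=cv2.convexHull(xy)[:,0]
    M=cv2.moments(h.reshape(-1,1,2)); c=np.array([M['m10'],M['m01']])/M['m00']
    # orientation: 6-fold phase of radius over even angles
    th=np.radians(np.arange(0,360,1)); R=[]
    for t in th:
        d=np.array([np.cos(t),np.sin(t)]); R.append(((h-c)@d).max())
    R=np.array(R); ph=np.degrees(np.angle((R*np.exp(6j*th)).sum()))/6
    return c,ph%60,R.min(),R.max(),np.median(P[m][:,2]),m.sum()
E
python3 - <<'E'
from meas import *
for n in ("top","side"):
    c=cam(n); d=np.load(n+"1.npz"); P=cloud(c,d['D'])
    if n=="top":
        k=onplane(c,481,287,.12)[:2]; h=onplane(c,269,209,.058)[:2]; print(k,h,onplane(c,349,197,.058),onplane(c,155,286,.07)); print(P[400,560],P[370,240])
    print(n,bar(P,k)); print(hexa(P,h,.05,.066))
E
```

```text
[ 0.47368153 -0.26593548] [0.60133674 0.06648307] [ 0.62487175 -0.06774235  0.058     ] [0.47026419 0.24379097 0.07      ]
[ 0.28321022 -0.44723117 -0.00134829] [ 0.3316467   0.11197748 -0.00055415]
top (array([ 0.47461829, -0.26689202]), (0.017348606139421463, 0.10051018744707108), np.float32(158.48466), np.float64(0.11997163088221255), np.int64(811))
(array([0.6059929, 0.0669791]), np.float64(42.392603638178144), np.float64(0.037505396082494084), np.float64(0.04307571330585112), np.float64(0.05844108132029608), np.int64(1308))
side (array([ 0.47638118, -0.2669521 ]), (0.018437622115015984, 0.09958162158727646), np.float32(158.23944), np.float64(0.11918298152604578), np.int64(1910))
(array([0.60768663, 0.06673864]), np.float64(42.2010367585783), np.float64(0.037919726970030924), np.float64(0.04331458164685989), np.float64(0.05808456258187445), np.int64(922))
```

Both views agree: the bar centre is at (0.4755,-0.267) with the bar at 158.4°, and the cap is at (0.6068,0.0668) with hexagon phase 42.3°. I move over the key.

```bash
python3 -m crank '{"dp":[[0.05,0.04,0],[0.1,0.08,0],[0.15,0.12,0],[0.2,0.16,-0.01],[0.24,0.19,-0.02],[0.279,0.2195,-0.025],[0.279,0.2195,-0.025],[0.279,0.2195,-0.025]],"turn":[-0.15,-0.3,-0.45,-0.6,-0.761,-0.761,-0.761,-0.761],"jaw":[1,1,1,1,1,1,1,1]}' 15
python3 - <<'E'
from meas import *
c=cam("wrist"); s=env.get_state(); im,D=env.capture("wrist"); cv2.imwrite("pics/w1.png",im[:,:,::-1]); P=cloud(c,D)
print(s['tcp_pos'],s['tool_rot']); print(bar(P,(.4755,-.267)))
E
```

```text
t: 1.1
tcp_pos: [0.4752, -0.2675, 0.1831]
tool_rot: [180.0, 0.0, -21.6]
contact_force: [0.5, 0.0, -0.0]
finger_gap: 1.001
finger_force: 0.0
[ 0.4751793  -0.26753433  0.18312298] [ 1.79995694e+02  3.33453506e-02 -2.16035159e+01]
(array([ 0.47659212, -0.26890582]), (0.015748880803585052, 0.09946281462907791), np.float32(158.72527), np.float64(0.11906400502788872), np.int64(3622))
```

View pics/w1.png

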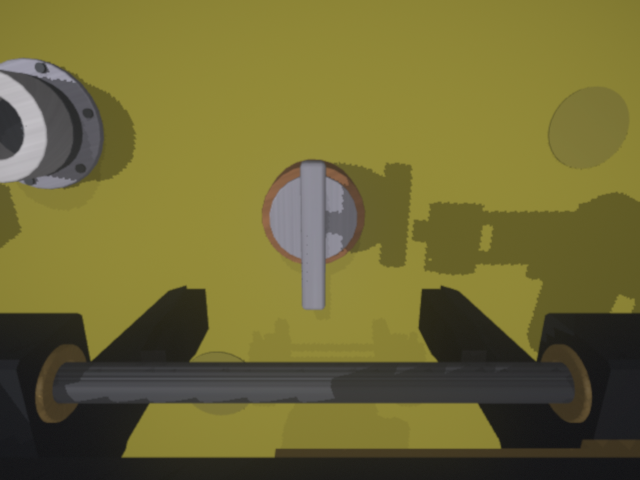

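The wrist view shows the bar (302–325, 160–310) upright and midway between the fingers, so it is lined up. I descend and grip.

```bash
python3 -m crank '{"dp":[[0.001,-0.001,-0.04],[0.001,-0.001,-0.08],[0.001,-0.001,-0.08],[0.001,-0.001,-0.08],[0.001,-0.001,-0.08],[0.001,-0.001,-0.08],[0.001,-0.001,-0.08],[0.001,-0.001,-0.08]],"turn":[0,0,0,0,0,0,0,0],"jaw":[1,1,1,0,0,0,0,0]}' 40
```

```text
t: 2.15
tcp_pos: [0.4766, -0.2683, 0.1035]
tool_rot: [180.0, -0.0, -21.6]
contact_force: [0.4, 0.6, -0.3]
finger_gap: 0.451
finger_force: 0.0
```

```bash
python3 -m crank '{"dp":[[0,0,0],[0,0,0],[0,0,0],[0,0,0],[0,0,0],[0,0,0]],"turn":[0,0,0,0,0,0],"jaw":[0,0,0,0,0,0]}' 40
```

```text
t: 2.9
tcp_pos: [0.4766, -0.2683, 0.1033]
tool_rot: [-180.0, -0.0, -21.6]
contact_force: [-0.3, 0.3, -0.1]
finger_gap: 0.003
finger_force: 0.0
```

The jaws closed to nothing, so I look at what happened.

Run:
```python
from meas import *
a=env.capture("wrist")[0]; b=env.capture("side")[0]
cv2.imwrite("pics/w2.png",cv2.resize(np.hstack([a,b])[:,:,::-1],(800,300),interpolation=cv2.INTER_AREA))
```

```text
(no output)
```

View pics/w2.png

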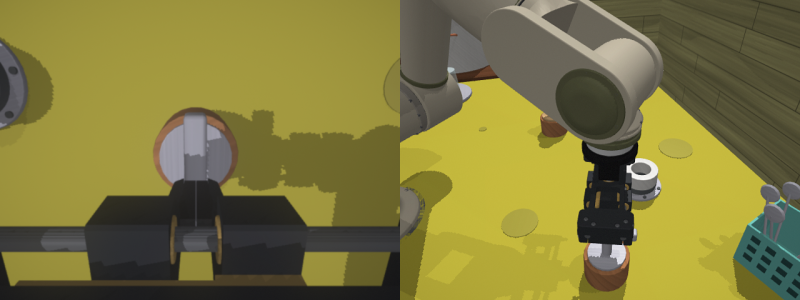

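Run:
```python
from meas import *
c=cam("wrist"); s=env.get_state(); a,D=env.capture("wrist"); P=cloud(c,D)
print(s['tcp_pos'],s['finger_gap'])
print(np.round(np.linalg.inv(np.eye(3))@(-c[3].T@c[4]),3), np.round(c[3][2],2))
for v in range(200,480,15): print(v,np.round(P[v,312],3),np.round(P[v,290],3),a[v,312])
d=cam("side"); 
cv2.imwrite("pics/w3.png",np.hstack([a[150:450,200:430],env.capture("side")[0][180:480,240:470]])[:,:,::-1])
```

```text
[ 0.47657037 -0.26830532  0.10332717] 0.00602696791520274
[ 0.545 -0.296  0.279] [-0.26  0.11 -0.96]
200 [ 0.517 -0.285  0.119] [ 0.511 -0.268  0.058] [155 154 166]
215 [ 0.511 -0.282  0.119] [ 0.503 -0.265  0.058] [156 154 166]
230 [ 0.505 -0.28   0.119] [ 0.495 -0.262  0.059] [155 154 166]
245 [ 0.499 -0.278  0.12 ] [ 0.486 -0.258  0.059] [154 154 166]
260 [ 0.493 -0.275  0.12 ] [ 0.477 -0.254  0.058] [107 107 114]
275 [ 0.485 -0.272  0.118] [ 0.468 -0.251  0.059] [107 107 114]
290 [ 0.485 -0.272  0.133] [ 0.49  -0.265  0.138] [57 55 58]
305 [ 0.485 -0.272  0.147] [ 0.49  -0.265  0.151] [51 50 52]
320 [ 0.483 -0.271  0.154] [ 0.488 -0.265  0.159] [49 48 50]
335 [ 0.477 -0.269  0.154] [ 0.545 -0.296  0.279] [47 46 49]
350 [ 0.485 -0.272  0.177] [ 0.488 -0.266  0.177] [49 48 50]
365 [ 0.501 -0.279  0.211] [ 0.503 -0.275  0.21 ] [48 48 49]
380 [ 0.501 -0.279  0.215] [ 0.502 -0.274  0.213] [68 69 72]
395 [ 0.498 -0.277  0.215] [ 0.499 -0.274  0.215] [85 85 90]
410 [ 0.325 -0.208 -0.   ] [ 0.333 -0.191 -0.   ] [148 139  58]
425 [ 0.31  -0.202 -0.002] [ 0.318 -0.184 -0.   ] [148 138  58]
440 [ 0.294 -0.196 -0.002] [ 0.302 -0.178 -0.001] [146 137  57]
455 [ 0.493 -0.276  0.224] [ 0.496 -0.273  0.225] [74 62 39]
470 [ 0.498 -0.278  0.232] [ 0.499 -0.274  0.232] [33 32 30]
```

View pics/w3.png

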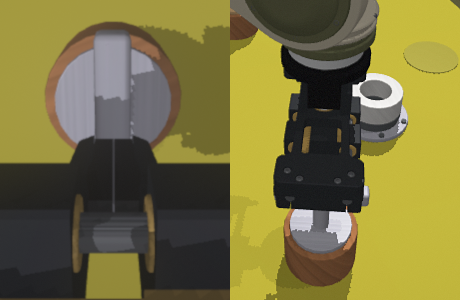

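The closing fingers swing up: their tips ended about z = 0.12, on top of the bar, and the key is undisturbed. I need to go lower. Raise, open, descend to TCP z ≈ 0.089 and grip again.

```bash
python3 -m crank '{"dp":[[0,0,0.04],[0,0,0.04],[0,0,0.04],[0,0,0.04],[0,0,0.04],[0,0,0.04],[0,0,0.04],[0,0,0.04]],"turn":[0,0,0,0,0,0,0,0],"jaw":[0,1,1,1,1,1,1,1]}' 40
python3 -m crank '{"dp":[[0,0,-0.027],[0,0,-0.054],[0,0,-0.054],[0,0,-0.054],[0,0,-0.054],[0,0,-0.054],[0,0,-0.054],[0,0,-0.054],[0,0,-0.054],[0,0,-0.054]],"turn":[0,0,0,0,0,0,0,0,0,0],"jaw":[1,1,1,0,0,0,0,0,0,0]}' 40
```

```text
t: 4.1
tcp_pos: [0.4766, -0.2683, 0.1433]
tool_rot: [-180.0, 0.0, -21.6]
contact_force: [0.4, 0.1, 0.1]
finger_gap: 0.777
finger_force: 0.0
t: 5.35
tcp_pos: [0.4766, -0.2683, 0.0893]
tool_rot: [-180.0, -0.0, -21.6]
contact_force: [-0.1, 0.3, -0.7]
finger_gap: 0.23
finger_force: 0.0
```

```bash
python3 -m crank '{"dp":[[0,0,0],[0,0,0],[0,0,0],[0,0,0],[0,0,0.02]],"turn":[0,0,0,0,0],"jaw":[0,0,0,0,0]}' 50
```

```text
t: 5.98
tcp_pos: [0.476, -0.2679, 0.1086]
tool_rot: [-180.0, 0.1, -21.6]
contact_force: [1.1, 0.2, 1.1]
finger_gap: 0.004
finger_force: 0.0
```

Run:
```python
from meas import *
c=cam("wrist"); s=env.get_state(); a,D=env.capture("wrist"); P=cloud(c,D)
print(s['tcp_pos'],s['finger_gap'],s['contact_force'])
for v in range(120,360,12): print(v,np.round(P[v,312],3),a[v,312])
b=env.capture("side")[0]
cv2.imwrite("pics/w4.png",np.hstack([a[60:460,150:480],cv2.resize(b[210:480,240:500],(385,400))])[:,:,::-1])
```

```text
[ 0.47598291 -0.26787993  0.10855265] 0.003902989570179856 [1.05469411 0.15065454 1.06559648]
120 [ 0.547 -0.296 -0.001] [163 154  63]
132 [ 0.539 -0.293 -0.   ] [164 154  64]
144 [ 0.532 -0.29  -0.001] [163 153  64]
156 [ 0.524 -0.287 -0.   ] [164 154  66]
168 [ 0.516 -0.284 -0.   ] [154 143  63]
180 [ 0.523 -0.287  0.115] [ 98  97 101]
192 [ 0.519 -0.285  0.118] [156 155 166]
204 [ 0.514 -0.283  0.119] [155 154 166]
216 [ 0.509 -0.281  0.119] [155 155 167]
228 [ 0.504 -0.279  0.12 ] [155 154 167]
240 [ 0.499 -0.277  0.119] [154 154 166]
252 [ 0.494 -0.275  0.12 ] [107 107 114]
264 [ 0.489 -0.273  0.12 ] [108 107 114]
276 [ 0.483 -0.271  0.12 ] [106 105 114]
288 [ 0.477 -0.269  0.118] [90 89 95]
300 [ 0.485 -0.272  0.148] [52 51 52]
312 [ 0.485 -0.272  0.158] [50 49 51]
324 [ 0.481 -0.27   0.159] [48 47 49]
336 [ 0.476 -0.268  0.159] [47 47 49]
348 [ 0.485 -0.272  0.182] [47 46 48]
```

View pics/w4.png

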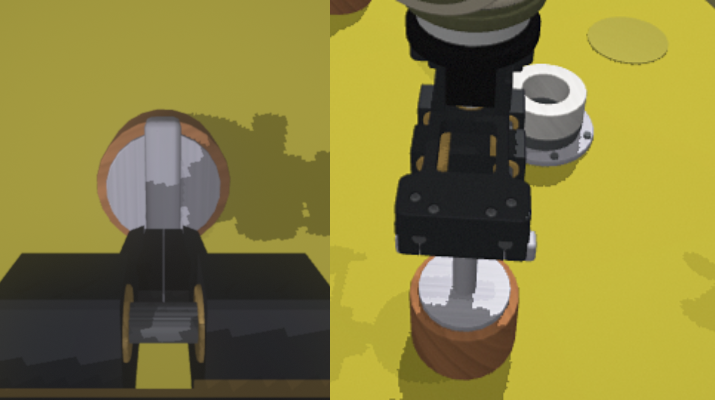

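The key is still in its stand. By depth, the closed tips are about 28 mm above the nominal TCP, so the fingers only nipped the bar's top. I go to TCP z ≈ 0.076 and check the grip before lifting.

```bash
python3 -m crank '{"dp":[[0,0,0.04],[0,0,0.04],[0,0,0.04],[0,0,0.04],[0,0,0.04],[0,0,0.04],[0,0,0.04],[0,0,0.04],[0,0,0.04]],"turn":[0,0,0,0,0,0,0,0,0],"jaw":[0,1,1,1,1,1,1,1,1]}' 40
python3 - <<'E'
from h import *
c=cam("wrist"); s=env.get_state(); a,D=env.capture("wrist"); P=cloud(c,D)
q=(P-s['tcp_pos'])
m=(np.hypot(q[...,0],q[...,1])<.07)&(q[...,2]>-.02)&(a.max(-1)<75)
print(s['tcp_pos'],s['finger_gap'],np.percentile(q[m][:,2],[0,.5,1,2,5,20]))
E
python3 -m crank '{"dp":[[0,0,-0.04],[0,0,-0.073],[0,0,-0.073],[0,0,-0.073],[0,0,-0.073],[0,0,-0.073],[0,0,-0.073],[0,0,-0.073],[0,0,-0.073],[0,0,-0.073]],"turn":[0,0,0,0,0,0,0,0,0,0],"jaw":[1,1,1,0,0,0,0,0,0,0]}' 40
python3 -m crank '{"dp":[[0,0,0],[0,0,0],[0,0,0],[0,0,0]],"turn":[0,0,0,0],"jaw":[0,0,0,0]}' 40
```

```text
t: 7.2
tcp_pos: [0.4766, -0.2684, 0.1493]
tool_rot: [180.0, -0.0, -21.6]
contact_force: [-0.5, -0.1, -0.2]
finger_gap: 0.888
finger_force: 0.0
[ 0.47658065 -0.26835325  0.14933559] 0.887676005230662 [0.02853589 0.03332016 0.03619686 0.04133448 0.05283702 0.10046796]
t: 8.5
tcp_pos: [0.4766, -0.2683, 0.0763]
tool_rot: [-180.0, 0.0, -21.6]
contact_force: [-0.2, 0.4, -0.4]
finger_gap: 0.232
finger_force: 0.0
t: 9.0
tcp_pos: [0.4766, -0.2682, 0.0763]
tool_rot: [-180.0, 0.0, -21.6]
contact_force: [1.0, 0.0, -1.3]
finger_gap: 0.176
finger_force: 40.0
```

Gripped now: gap 0.176 (15.5 mm) at 40 N. I lift and check that the key follows.

```bash
python3 -m crank '{"dp":[[0,0,0.01],[0,0,0.03],[0,0,0.06],[0,0,0.09],[0,0,0.1],[0,0,0.1]],"turn":[0,0,0,0,0,0],"jaw":[0,0,0,0,0,0]}' 60
python3 - <<'E'
from meas import *
c=cam("wrist"); im,D=env.capture("wrist"); P=cloud(c,D)
print(np.round([P[v,312] for v in range(150,300,20)],3).tolist())
c=cam("side"); im,D=env.capture("side"); P=cloud(c,D)
print(bar(P,(.4766,-.2683),.195,.23))
cv2.imwrite("pics/s5.png",im[:,:,::-1])
E
```

```text
t: 9.75
tcp_pos: [0.4765, -0.2683, 0.1763]
tool_rot: [180.0, -0.0, -21.6]
contact_force: [-1.1, 0.1, -2.6]
finger_gap: 0.175
finger_force: 60.0
[[0.525, -0.287, -0.001], [0.514, -0.283, 0.053], [0.523, -0.287, 0.206], [0.518, -0.285, 0.219], [0.512, -0.283, 0.219], [0.505, -0.28, 0.22], [0.498, -0.277, 0.22], [0.49, -0.274, 0.219]]
(array([ 0.47427541, -0.27281204]), (0.016057679429650307, 0.09976120293140411), np.float32(165.1871), np.float64(0.21590369498394135), np.int64(162))
```

View pics/s5.png

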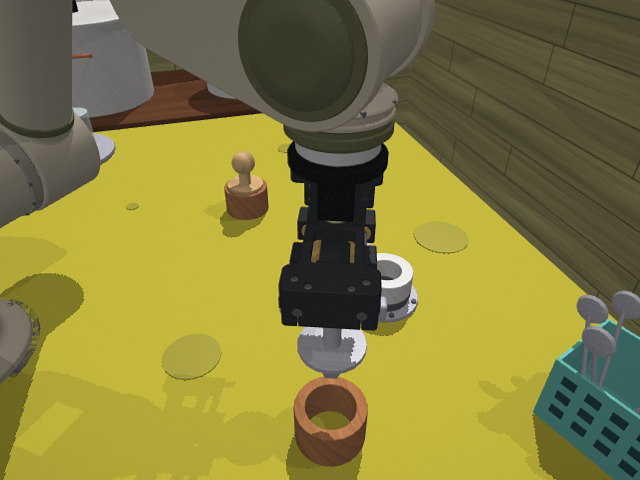

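The side view shows the key hanging upright over its empty stand. Before carrying it over, I check the socket's own hexagon in the first top picture.

```bash
python3 - <<'E'
import cv2
im=cv2.imread("pics/top1.png"); cv2.imwrite("pics/c6.png",cv2.resize(im[170:250,228:310],None,fx=6,fy=6,interpolation=cv2.INTER_CUBIC))
E
python3 -m crank '{"dp":[[0.02,0.05,0],[0.04,0.1,0],[0.06,0.15,0],[0.08,0.2,0],[0.1,0.25,0],[0.12,0.3,0],[0.131,0.334,0],[0.131,0.334,0],[0.131,0.334,0]],"turn":[0.01,0.02,0.03,0.04,0.05,0.06,0.068,0.068,0.068],"jaw":[0,0,0,0,0,0,0,0,0]}' 60
```

```text
t: 10.98
tcp_pos: [0.6071, 0.065, 0.1754]
tool_rot: [180.0, 0.1, -17.7]
contact_force: [0.5, 0.1, -3.2]
finger_gap: 0.174
finger_force: 60.0
```

View pics/c6.png

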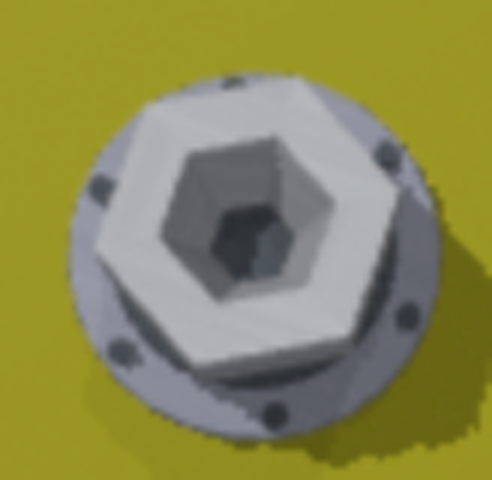

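The crop shows the socket's corners at the same angles as the outer hexagon's (inner top edge (190,155)–(275,137), outer (150,105)–(300,78)), so the 42.3° phase holds. I lower the key.

```bash
python3 -m crank '{"dp":[[0,0,-0.03],[0,0,-0.05],[0,0,-0.065],[0,0,-0.075],[0,0,-0.08],[0,0,-0.083]],"turn":[0,0,0,0,0,0],"jaw":[0,0,0,0,0,0]}' 60
```

```text
t: 11.72
tcp_pos: [0.6078, 0.0656, 0.0935]
tool_rot: [-180.0, -0.0, -17.7]
contact_force: [0.5, 0.4, -2.6]
finger_gap: 0.17
finger_force: 60.0
```

```bash
python3 -m crank '{"dp":[[0,0,-0.003],[0,0,-0.005],[0,0,-0.007],[0,0,-0.009],[0,0,-0.009]],"turn":[0,0,0,0,0],"jaw":[0,0,0,0,0]}' 60
```

```text
t: 12.35
tcp_pos: [0.6076, 0.0657, 0.0843]
tool_rot: [-180.0, -0.0, -17.7]
contact_force: [0.6, -0.7, -1.7]
finger_gap: 0.172
finger_force: 60.0
```

Essentially on the floor. I press 1 mm more, then turn.

```bash
python3 -m crank '{"dp":[[0,0,-0.001],[0,0,-0.001],[0,0,-0.001],[0,0,-0.001],[0,0,-0.001],[0,0,-0.001],[0,0,-0.001]],"turn":[0,0,0,0.08,0.16,0.24,0.32],"jaw":[0,0,0,0,0,0,0]}' 60
```

```text
t: 13.22
tcp_pos: [0.6081, 0.0662, 0.0841]
tool_rot: [-179.9, -0.1, 0.7]
contact_force: [-0.2, 3.1, 5.7]
finger_gap: 0.174
finger_force: 60.1
```

```bash
python3 -m crank '{"dp":[[0,0,0],[0,0,0],[0,0,0],[0,0,0],[0,0,0],[0,0,0],[0,0,0],[0,0,0],[0,0,0],[0,0,0]],"turn":[0.14,0.28,0.42,0.56,0.7,0.84,0.98,1.12,1.26,1.31],"jaw":[0,0,0,0,0,0,0,0,0,0]}' 60
python3 -m crank '{"dp":[[0,0,0],[0,0,0]],"turn":[0,0],"jaw":[0,0]}' 60
python3 - <<'E'
from meas import *
print(env.get_state()['ft_torque'])
for n in("top","side"):
    c=cam(n); im,D=env.capture(n); P=cloud(c,D)
    print(n,hexa(P,(.607,.0668),.05,.066,.05));
E
```

```text
t: 14.48
tcp_pos: [0.608, 0.0666, 0.0842]
tool_rot: [179.9, -0.1, 75.8]
contact_force: [-0.8, 4.0, 6.0]
finger_gap: 0.173
finger_force: 60.1
t: 14.72
tcp_pos: [0.608, 0.0665, 0.0842]
tool_rot: [179.9, -0.1, 75.7]
contact_force: [-0.9, 3.9, 5.1]
finger_gap: 0.177
finger_force: 60.1
[ 0.72858062  0.18825695 -0.16070214]
top (array([0.62602723, 0.03606544]), np.float64(3.6930407499493723), np.float64(0.0024907767214806848), np.float64(0.004341700086556838), np.float64(0.05822153542550476), np.int64(15))
side (array([0.60527382, 0.06265476]), np.float64(9.573527676286647), np.float64(0.02960870538343521), np.float64(0.04654114747205346), np.float64(0.058253876167152455), np.int64(456))
```

The tool has turned 93.4°. I open, raise, and inspect.

```bash
python3 -m crank '{"dp":[[0,0,0],[0,0,0],[0,0,0],[0,0,0],[0,0,0],[0,0,0],[0,0,0],[0,0,0]],"turn":[0,0,0,0,0,0,0,0],"jaw":[1,1,1,1,1,1,1,1]}' 40
python3 -m crank '{"dp":[[0,0,0.03],[0,0,0.06],[0,0,0.1],[0,0,0.14],[-0.05,-0.04,0.15],[-0.1,-0.08,0.15],[-0.15,-0.12,0.15],[-0.2,-0.16,0.15],[-0.2,-0.16,0.15]],"turn":[0,0,0,0,0,0,0,0,0],"jaw":[1,1,1,1,1,1,1,1,1]}' 40
python3 - <<'E'
from meas import *
S=[]
for n in("top","side"):
    c=cam(n); im,D=env.capture(n); P=cloud(c,D); S.append(im[:,:,::-1])
    print(n,hexa(P,(.607,.0668),.05,.0605,.05)); print(bar(P,(.607,.0668),.118,.14))
cv2.imwrite("pics/f.png",cv2.resize(np.hstack(S),(800,300),interpolation=cv2.INTER_AREA))
E
```

```text
t: 15.82
tcp_pos: [0.6076, 0.0657, 0.0833]
tool_rot: [-180.0, -0.0, 75.7]
contact_force: [-0.1, 0.3, 0.1]
finger_gap: 0.999
finger_force: 0.0
t: 16.95
tcp_pos: [0.4058, -0.0958, 0.2337]
tool_rot: [180.0, 0.0, 75.5]
contact_force: [-0.3, 0.1, -0.5]
finger_gap: 1.0
finger_force: 0.0
top (array([0.60580745, 0.06653643]), np.float64(8.941923086571538), np.float64(0.036949238859754055), np.float64(0.04271223012257505), np.float64(0.05824901823750424), np.int64(288))
(array([0.60641026, 0.06665742]), (0.09995032846927643, 0.016718851402401924), np.float32(75.27858), np.float64(0.1281056313364617), np.int64(721))
side (array([0.60530896, 0.06199313]), np.float64(7.505478041513573), np.float64(0.029209832183656963), np.float64(0.04630728293303037), np.float64(0.05783511506868497), np.int64(390))
(array([0.60789657, 0.06610036]), (0.10161985456943512, 0.016102252528071404), np.float32(75.10755), np.float64(0.128224568912174), np.int64(372))
```

View pics/f.png

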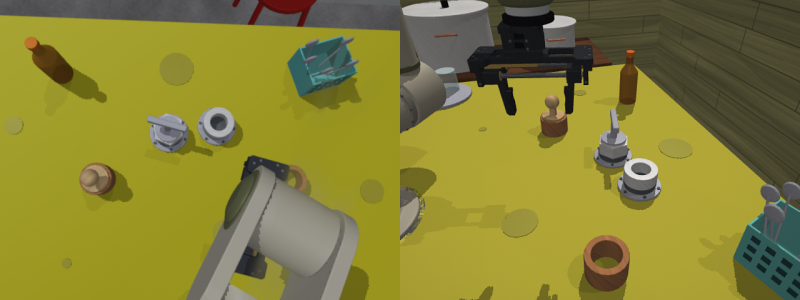

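The key stands upright in the cap with its bar top at 0.128 m, which is fully seated. The cap has turned about 87°, the arm is clear, and the masher is in its stand. I hand it in.

```bash
python3 -c "
from bench import env
print(env.job_done())"
```

```text
the job is handed in; nothing more can be done
None
```

The job is handed in, with no verdict returned: the key stands released, upright and fully seated in the cap, which I measured at about 87° anticlockwise of where it started (75° needed), and the masher was left in its stand.

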